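Chuck a doll blank between the cups of the lathe

ROBOT

A 6-joint arm with a two-finger parallel gripper is mounted at the origin on the work surface. World frame = base frame: x ahead of the robot, y to its left, z up, the work surface at z = 0. Lengths are in mm, angles in rad, forces in N, time in s.
With the tool pointing down it reaches from about 300 to 875 mm from the base axis. Payload 4.2 kg.
Tool frame: the origin (TCP) lies on the centre line of the jaws, within the pads' length; the fingertips stand 14 mm ahead of it and the grasp point (between the pads) lies 5 mm behind it; z points along the fingers, y is the line along which they close (so a half turn about z gives the same grasp; the last joint's range is limited). The gripper opens to 85 mm and grips with 20 to 120 N. Pads are 22 mm wide; open, the fingers measure 114 mm over their backs; the gripper's body (76 mm by 85 mm) begins 54 mm behind the grasp point. The pads swing forward as they close: fully open they stand 13 mm farther back than shut.
Start: joints at [-1.251, 0.32, 1.565, -0, 1.257, -0.02], TCP at [191.649, -542.135, 245.338] pointing down, gripper open.
Joint ranges: [-3.11, 3.11], [-0.84, 2.01], [0.21, 2.61], [-1.34, 4.49], [0.05, 2.63], [-2.56, 2.56]. Speed limits (rad/s): [2.57, 2.57, 3.14, 3.14, 3.14, 3.14].

INTERFACE

Orientations are given as a rotation vector (axis times angle).
In Python, from plant import env, eyes, nets gives the robot as it stands. The module is installed in compiled form; this text tells all that it offers.
- The arm moves only by the tool jog_arm, never from a script. Its argument "steps" is one flat list of numbers, 7 for each row, row after row: the shift along the tool's x, y, z in shares of 750 mm (1.0 is 750 mm), then the turn, a rotation vector about the tool's x, y, z in shares of 2 pi rad (1.0 is 2 pi rad), then the opening, from -1 (shut) to 1 (fully open). In form: [x, y, z, wx, wy, wz, claw, x, y, z, wx, wy, wz, claw, ...]. A call has 1 to 10 rows; each row is the pose to reach, as a shift and turn from the pose commanded when the call began, along the tool's axes at that moment; what a row does not reach only later rows make up. A row lasts 1/8 s, in which the tool goes at most 62.5 mm and 10.7 degrees, less where a joint would pass 70% of its speed; a pose out of reach is approached as far as the arm can. Shift and turn numbers lie between -1 and 1, and a call with a number outside is refused. A call with a gripper value outside its range is refused whole. The fingers move at their own pace and stop on an object; the grip force is fixed at half the most. Time passes only in rows, so rows that repeat a pose let the fingers close. It gives the time, the measured TCP pose, the force, the opening and the grip force at its end, in the units of the state.
- env.observe(): the state, without advancing time (a new reading comes with each control period).
- eyes.camera(name): name is "scene" or "top" or "wrist"; returns a dict with "pixels" (480x640x3 uint8, red, green, blue), "depth" (480x640 float32, mm along the optical axis (not along the pixel's ray), 0 where there is no reading), "vfov" (degrees; the focal length in pixels is half the picture's height over the tangent of half this angle, whatever the lens; pixels are square), "cx", "cy" (the principal point, pixels), "R" (3x3) and "t" (3): a world point X has camera coordinates R X + t; the wrist camera has in their place "mount" (4x4, takes a point from camera to tool coordinates, whose origin is the TCP and whose axes are the flange's). Camera axes: x right, y down, z forward; pixel columns grow to the right and rows downward; lengths in mm; the calibration is good to about 2 mm. A picture is of the moment at which its call begins: read the wrist's pose just before it.
- env.job_done(): hands the job in; it is judged then, once.
Trained networks look in a picture, given as the dict that the camera call returned (one of the last four; its "shot" number tells which), for a name from the list of things; names that differ only in an ending like _2 or _b are one class to them, and where a whole thing is asked for, a point or a joint stands for the part that bears it (a point fixed in the world has none). Each returns a list of dicts, best first, with "confidence" (0 to 1); they miss things now and then, are a little off and sometimes report something else, mostly with a low value. They report only what shows in the picture. A call takes as long as a camera call. They do not tell look-alikes from the thing itself.
- nets.search_frame(query, picture): "location" ([x, y, z] in mm, in world coordinates, good to about 4 mm: the middle of the surface that is visible of it).
- nets.landmark_of(query, picture): "location" ([x, y, z] in mm, in world coordinates, good to about 4 mm: a listed point, or the origin of a listed thing).
The state is a dict: "time": time; "q": joint angles; "joint_vel": joint speeds; "joint_efforts": joint torques, N m; "ee_pos": TCP position; "tcp_rot": TCP orientation; "force": force on the tool from outside, world axes, zero at the start; "wrist_torque": the same for the moment, N m; "gripper_width": finger opening in mm; "grip_force": force on a finger pad.
Only numpy, scipy, OpenCV 4.12 (cv2) and the standard library are available. Lean on these libraries where they do the work, as an engineer would, in place of code of your own. Each camera call takes 0.05 s, during which the arm holds its last target. There are 200 camera calls.

TASK

Lay the bare wooden doll blank from the rack into the lathe's roller rest with its head towards the tailstock, then let go and wind the tailstock up with its spoked capstan, spoke after spoke, until the blank is pushed home into the headstock cup and clamped firmly between the two cups. Feel for the load at the spoke: the blank is thin-walled, so nip it up snugly but do not crush it, and leave it clamped with everything else on the bench undisturbed.

Things in the scene. Friction and masses are not known exactly. Their poses are not given: they have to be found in the camera images.
- blank: Bare limewood doll blank to mount, about 150 g, level in the wooden rack, axis 52 mm above the bench. 120 mm long. Belly: a cylinder 58 mm across and 58 mm long; head 44, flat foot 47 mm across. Origin: on the axis, mid belly, 42 mm from the foot: grip here, fingers on both sides. Own -y points to the head, +y to the foot. The rack's battens stay 13 mm below the axis, 30 mm clear between them.
- blank_head (a point): Centre of the blank's small flat crown (20 mm across), on its axis, 78 mm from the blank's origin. On the way to the lathe mind its heights: the round grey headstock beyond the headstock cup stands 195 mm above the bench (belt cover at its far end 207 mm), the balls of the capstan up to 281 mm.
- rest_center (a point): Where the blank's origin belongs when it lies in the roller rest, on the lathe's axis, 135 mm above the bench. Four small rollers carry the belly (tops 21 mm below this point, 31 mm to each side). Axes: y along the lathe to the headstock (motor end), -y to the tailstock, z up. Headstock cup's floor: 10 to 22 mm beyond a centred blank's foot, not measured; rim 6 mm nearer.
- quill: Tailstock quill with the tail cup, moved along the lathe by the capstan. Origin: centre of the cup's floor, on the lathe's axis; +y points to the headstock. The cup opens to +y: 51 mm outside, 42 mm inside, rim 5 mm beyond the floor; it takes the blank's crown. At the start the rim is 6 mm or more off the crown of a blank centred in the rest.
- capstan_hub (a point): Centre of the capstan, on its turning axis and in the plane of its spokes, on the tailstock's side that faces the robot, 159 mm above the bench; does not turn. Axes: x the turning axis (away from the robot), y along the lathe to the headstock, z up. Four bare steel spokes 12 mm thick at right angles, bare from 20 to 94 mm from the axis, each with a 28 mm black ball centred at 108 mm.
- capstan (a joint): Capstan angle, 0 to 6.6 rad; at 0 one spoke points straight up. Grows clockwise as the robot sees it (the top goes to -y of capstan_hub) and advances the quill to the headstock by 10 mm per rad. Stiff: 0.45 N m of friction, about 5.5 N on a spoke 80 mm out when free; it stays where left, clamped or not.
- spoke_ball (a point): Centre of the ball on the spoke that is up at capstan angle 0; turns with it. Load on a spoke pushed 80 mm out, slowly and moving (at rest friction hides it): 5.5 N free; each newton more presses the blank with 8 N. Firm: 9 to 12 N on the spoke (30 to 50 N on the blank). Crushed: 90 N on the blank, 16 N on the spoke, a few mm of spoke travel later (the tail cup's buffer gives 1 mm per 100 N).
- jar_a: Closed paint jar, 42 mm in diameter, 56 mm high, bystander. Origin under its centre.
- jar_b: Closed paint jar, 42 mm in diameter, 56 mm high, bystander. Origin under its centre.
- jar_c: Closed paint jar, 48 mm in diameter, 64 mm high, bystander. Origin under its centre.
- jar_lid: Loose white jar lid, 40 mm in diameter, 11 mm high, bystander. Origin under its centre.
- sand_block: Cork sanding block 75 x 42 x 24 mm, bystander. Origin under its centre.
- small_doll: Small painted doll, standing, 74 mm high, bystander. Origin under its centre.
Mind the look-alikes: they are no part of the job. Leave any green or red look-alike of the blank alone.

How it is judged:
By the outcome, as a careful person would: the job done as asked, in the order asked, and still so for the second after the job is handed in, with the robot touching nothing.
It also fails if it takes over 72 s, if anything falls off the work surface, if the arm or the gripper's body presses on something with over 40 N, if the wrist force passes 120 N, or if a joint passes its speed limit or range.

## Working session

There is one attempt and no reset: what is moved stays moved. The work goes in short steps, Python scripts to look and compute and a tool call to move; the robot and the scene stay as the last step left them, time stands still between calls to the robot, and variables do not carry over. Pictures are saved under pics/ and viewed, at most 10 in all, crops included, and the job is handed in when it is done.

Besides the shell and the picture viewer there is one more tool, called after "Call:" as name(argument=value, ...), one argument or row to a line, values as JSON. jog_arm: Moves the arm, as the interface text tells. Its arguments: {"type":"object","properties":{"steps":{"type":"array","items":{"type":"number"}}},"required":["steps"]}

```bash
mkdir -p pics
cat > h.py <<'E'
import numpy as np, cv2
from plant import env, eyes, nets
from scipy.spatial.transform import Rotation as Ro
np.set_printoptions(precision=1,suppress=True)
def save(p,n): cv2.imwrite('pics/'+n,p['pixels'][:,:,::-1])
def cam(name):
    s=env.observe(); p=eyes.camera(name)
    if name=='wrist':
        T=np.eye(4);T[:3,:3]=Ro.from_rotvec(s['tcp_rot']).as_matrix();T[:3,3]=s['ee_pos']
        W=T@np.array(p['mount']); p['Rw'],p['tw']=W[:3,:3],W[:3,3]
    else:
        R=np.array(p['R']);p['Rw'],p['tw']=R.T,-R.T@np.array(p['t'])
    return p
def f(p): return 240/np.tan(np.radians(p['vfov']/2))
def cloud(p):
    v,u=np.mgrid[:480,:640];d=p['depth'];F=f(p)
    c=np.stack([(u-p['cx'])/F*d,(v-p['cy'])/F*d,d],-1)
    return c@p['Rw'].T+p['tw']
def proj(p,X):
    c=(np.atleast_2d(X)-p['tw'])@p['Rw'];return np.c_[c[:,0]/c[:,2]*f(p)+p['cx'],c[:,1]/c[:,2]*f(p)+p['cy']]
E
cat > a.py <<'E'
from h import *
for n in ['scene','top']:
    p=cam(n);save(p,n+'0.png');print(n,p['tw'],p['Rw'][:,2])
    for q in ['blank','blank_head','rest_center','quill','capstan_hub','spoke_ball','jar_a','jar_c','jar_lid','sand_block','small_doll']:
        for r in nets.landmark_of(q,p)[:4]: print(q,np.array(r['location']),round(r['confidence'],2),proj(p,r['location'])[0])
s=env.observe();print(s['tcp_rot'],s['ee_pos'],s['gripper_width'])
E
python3 a.py
```

```text
scene [1070.9  757.1  837.2] [-0.6 -0.5 -0.6]
blank [441.6 543.1  31.6] 0.92 [439.4 351.2]
blank [214.9 293.1  33. ] 0.86 [396.4 246. ]
blank [254.6 464.3  28.4] 0.63 [448.4 285.3]
blank [399.5 173.   54.4] 0.62 [314.8 256.8]
blank_head [417.8 618.3  30.2] 0.97 [478.7 363.6]
blank_head [204.8 213.9  26.4] 0.82 [373.2 234. ]
blank_head [323.6 149.9  51.8] 0.81 [327.  238.8]
blank_head [187.8 416.1  24.4] 0.74 [443.6 263.2]
rest_center [621.7  86.6 137.5] 0.57 [217.8 263.8]
rest_center [452.2 351.2  -1.2] 0.47 [359.8 319.6]
rest_center [ 535.7 -176.6  239.5] 0.23 [167.2 167.8]
quill [618.7 -16.3 134.4] 0.82 [189.3 245. ]
capstan_hub [ 542.9 -104.7  159.9] 0.84 [189.5 206.8]
spoke_ball [ 535.6 -179.2  240.6] 0.93 [166.5 167. ]
jar_a [447.4  57.    1. ] 0.94 [269.1 263. ]
jar_a [329.2 337.5   3.3] 0.83 [385.1 286. ]
jar_a [390.8 -18.7   2.1] 0.51 [263.9 240.3]
jar_a [617.3 -17.6 137. ] 0.18 [189.3 243.6]
jar_c [447.4  57.    1. ] 0.94 [269.1 263. ]
jar_c [329.2 337.5   3.3] 0.83 [385.1 286. ]
jar_c [390.8 -18.7   2.1] 0.51 [263.9 240.3]
jar_c [617.3 -17.6 137. ] 0.18 [189.3 243.6]
jar_li
[... 733 characters left out ...]
135.4] 0.71 [441.3 145.2]
capstan_hub [ 540.7 -106.8  160.8] 0.83 [491.1 180.1]
spoke_ball [ 536.6 -179.6  240.2] 0.73 [541.9 171.6]
jar_a [389.2 -21.3  -0.6] 0.79 [436.8 265. ]
jar_a [448.1  55.8   0.3] 0.66 [401.  239.1]
jar_a [453.5 353.7  -1.2] 0.66 [266.3 239.3]
jar_a [329.5 339.2   1.8] 0.65 [273.1 295.4]
jar_c [389.2 -21.3  -0.6] 0.79 [436.8 265. ]
jar_c [448.1  55.8   0.3] 0.66 [401.  239.1]
jar_c [453.5 353.7  -1.2] 0.66 [266.3 239.3]
jar_c [329.5 339.2   1.8] 0.65 [273.1 295.4]
jar_lid [467.  -35.9  -0.5] 0.54 [441.9 230. ]
sand_block [ 421.9 -131.1   -0.5] 0.76 [485.8 249.3]
small_doll [453.8 348.8   4. ] 0.84 [268.3 238.8]
[ 3.1  0.5 -0. ] [ 191.7 -542.1  245.3] 85.79795808005179
```

View pics/scene0.png

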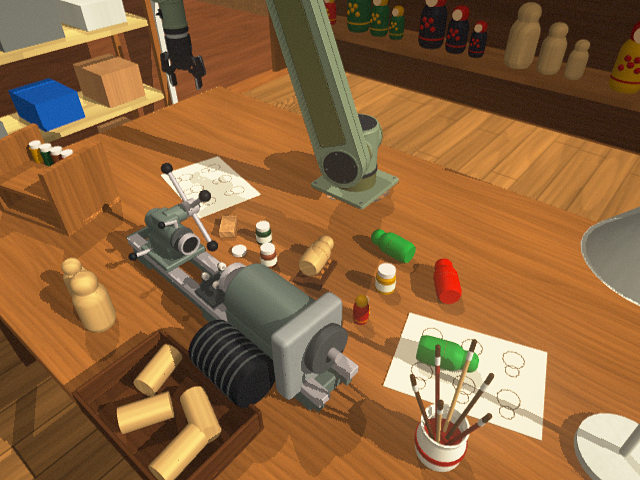

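View pics/top0.png

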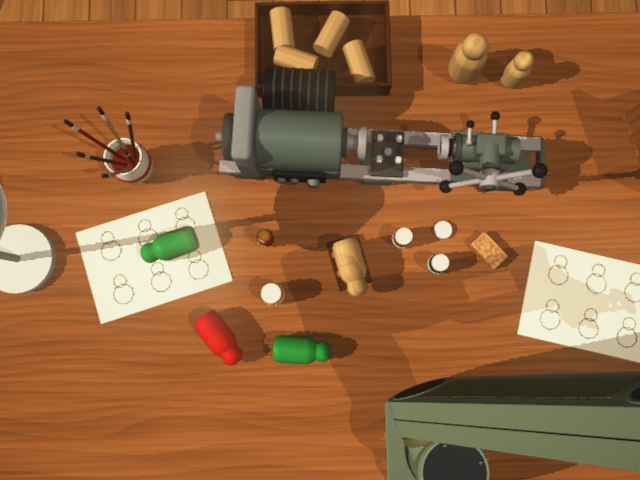

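The scene view shows the blank in its rack near pixel (318,255), with the green and red look-alikes at (395,247), (447,280) and (447,352). The capstan is at (190,205) and the rest at (217,264). The top view agrees: blank at (350,262) with its head at (355,285), rest at (388,150), capstan at about (492,172). Next I'll hover over the blank.

```bash
cat >> h.py <<'E'
def plan(xyz,yaw,tilt=0):
    "shift (cm) and turn in tool axes to put TCP at xyz, tool down with tool x at yaw (deg); tilt about world x (deg)"
    s=env.observe();R=Ro.from_rotvec(s['tcp_rot'])
    y=np.radians(yaw);c,n=np.cos(y),np.sin(y)
    G=Ro.from_rotvec([np.radians(tilt),0,0])*Ro.from_matrix(np.array([[c,n,0],[n,-c,0],[0,0,-1]]))
    d=R.inv().apply(np.array(xyz)-s['ee_pos'])/10;w=(R.inv()*G).as_rotvec()
    print('plan',np.round(d,2),np.round(w,3))
E
python3 -c "
from h import *
plan([385,165,300],15.6)"
```

```text
plan [ 41.8 -60.2  -5.5] [0.  0.  0.1]
```

The rows are not in the units I measure in: shifts go in shares of 750 mm and turns go in shares of 2 pi rad. I convert before sending: -60.2 cm / 75 = -0.8027, 41.8 cm / 75 = 0.5573, 0.05 rad / 6.2832 = 0.008.

Call:
jog_arm(
  steps=[0.5573, -0.8027, -0.0733, 0, 0, 0.008, 1, 0.5573, -0.8027, -0.0733, 0, 0, 0.008, 1, 0.5573, -0.8027, -0.0733, 0, 0, 0.008, 1, 0.5573, -0.8027, -0.0733, 0, 0, 0.008, 1, 0.5573, -0.8027, -0.0733, 0, 0, 0.008, 1, 0.5573, -0.8027, -0.0733, 0, 0, 0.008, 1, 0.5573, -0.8027, -0.0733, 0, 0, 0.008, 1, 0.5573, -0.8027, -0.0733, 0, 0, 0.008, 1, 0.5573, -0.8027, -0.0733, 0, 0, 0.008, 1, 0.5573, -0.8027, -0.0733, 0, 0, 0.008, 1],
)

```text
time: 2.45
ee_pos: [356.4, 61.1, 292.7]
tcp_rot: [3.108, 0.454, 0.003]
force: [1.6, 0.1, 0.2]
gripper_width: 85.1
grip_force: 0.0
```

```bash
python3 -c "
from h import *
np.set_printoptions(precision=3,suppress=True)
plan([385,165,300],15.6)"
```

```text
plan [ 5.72 -9.14 -0.73] [ 0.001 -0.002  0.018]
```

To row units: -9.1 cm / 75 = -0.1213, 5.7 cm / 75 = 0.076, 0.018 rad / 6.2832 = 0.0029.

Call:
jog_arm(
  steps=[0.076, -0.1213, -0.0093, 0, 0, 0.0029, 1, 0.076, -0.1213, -0.0093, 0, 0, 0.0029, 1, 0.076, -0.1213, -0.0093, 0, 0, 0.0029, 1, 0.076, -0.1213, -0.0093, 0, 0, 0.0029, 1],
)

```text
time: 2.95
ee_pos: [384.4, 162.1, 298.8]
tcp_rot: [3.112, 0.426, -0.001]
force: [-1.0, -0.5, 0.4]
gripper_width: 85.2
grip_force: 0.0
```

```bash
cat > b.py <<'E'
from h import *
np.set_printoptions(precision=2,suppress=True)
s=env.observe();print(s['ee_pos'],s['tcp_rot'],s['q'])
p=cam('wrist');save(p,'wrist1.png');C=cloud(p)
for q in ['blank','blank_head']:
    for r in nets.landmark_of(q,p)[:3]: print(q,np.array(r['location']),round(r['confidence'],2),proj(p,r['location'])[0])
m=(C[...,2]>66)&(C[...,2]<90)&(abs(C[...,0]-390)<100)&(abs(C[...,1]-170)<70)&(p['depth']>0)
P=C[m];print(len(P),P.min(0),P.max(0))
c=P[:,:2].mean(0);U,S,V=np.linalg.svd(P[:,:2]-c,full_matrices=False);a=V[0];a=a*np.sign(-a[0]);
n=np.array([-a[1],a[0]])
hi=P[P[:,2]>70];t=(hi[:,:2]-c)@a;w=(hi[:,:2]-c)@n
print('c',c,'axis',a,np.degrees(np.arctan2(a[1],a[0])),'S',S[:2])
for lo in range(-60,70,8):
    k=(t>lo)&(t<lo+8)
    if k.sum()>10: print(lo,k.sum(),w[k].min(),w[k].max(),hi[k,2].max())
E
python3 b.py
```

```text
[384.37 162.09 298.84] [ 3.11  0.43 -0.  ] [ 0.37  0.03  1.79 -0.    1.32  1.67]
blank [213.5 291.   26.3] 0.95 [171.55 300.89]
blank [400.  170.5  53.5] 0.78 [312.78 179.44]
blank [250.5 460.9  30.8] 0.71 [ 19.86 236.29]
blank_head [210.9 214.4  29.6] 0.94 [234.84 319.66]
blank_head [324.3 148.9  49.7] 0.91 [313.6  253.19]
blank_head [188.7 412.9  32.3] 0.78 [ 60.55 296.56]
5434 [326.11 139.95  66.01] [444.52 203.08  83.23]
c [393.41 170.1 ] axis [-0.97 -0.25] -165.3812633561614 S [2263.9   969.05]
-52 223 -19.632130967463954 18.420296182843202 79.33427045772692
-44 428 -21.459642518885133 21.33818412018541 81.51598441403218
-36 441 -23.39917281345905 22.503534531120874 82.49628054337734
-28 436 -22.549704792325493 23.6908504049695 82.40698901243434
-20 435 -23.51008769619942 22.99423576310672 82.6240356239752
-12 423 -22.69407283173463 22.339482948207262 83.23345393418333
-4 409 -22.778752958354456 22.61302058251048 82.56656879282275
4 404 -22.853701778952658 22.744914657272375 82.36823133760589
12 382 -22.932952233003437 23.016898716736087 82.50016835610518
20 347 -22.033425418433602 22.142364052325828 81.67135402732544
28 225 -20.125676032397948 19.505737574313606 80.20539898174582
36 132 -13.363500940631418 11.953302464182377 75.18878470067887
44 186 -12.372644479847606 13.225273415545093 75.18880130858338
52 177 -12.401241416413935 13.304662825061296 75.22541714900734
60 63 -10.415394428995045 10.459014897682383 73.22423934063505
```

```bash
cat > c.py <<'E'
from h import *
p=cam('wrist');C=cloud(p).reshape(-1,3);o=np.array([401.5,172]);a=np.array([-.968,-.252]);n=np.array([.252,-.968])
t=(C[:,:2]-o)@a;w=(C[:,:2]-o)@n
for lo in range(-60,80,3):
    k=(t>lo)&(t<=lo+3)
    r=[]
    for s in (1,-1):
        kk=k&(s*w>31)&(s*w<38);r.append((kk.sum(),np.round(np.percentile(C[kk,2],[10,90]),0)) if kk.sum() else None)
    print(lo,r)
E
python3 c.py
```

```text
-60 [(np.int64(20), array([-1.,  1.])), (np.int64(21), array([-1.,  1.]))]
-57 [(np.int64(14), array([-1.,  1.])), (np.int64(17), array([-1.,  1.]))]
-54 [(np.int64(22), array([-0., 10.])), (np.int64(23), array([-1., 10.]))]
-51 [(np.int64(19), array([ 9., 11.])), (np.int64(18), array([ 9., 11.]))]
-48 [(np.int64(17), array([ 9., 11.])), (np.int64(18), array([ 9., 11.]))]
-45 [(np.int64(18), array([ 0., 11.])), (np.int64(17), array([ 9., 10.]))]
-42 [(np.int64(18), array([-0., 10.])), (np.int64(17), array([ 8., 11.]))]
-39 [(np.int64(17), array([ 1., 11.])), (np.int64(18), array([ 9., 11.]))]
-36 [(np.int64(16), array([ 1., 11.])), (np.int64(17), array([ 8., 10.]))]
-33 [(np.int64(15), array([ 3., 11.])), (np.int64(15), array([ 9., 11.]))]
-30 [(np.int64(18), array([ 1., 11.])), (np.int64(16), array([ 8., 11.]))]
-27 [(np.int64(15), array([ 8., 11.])), (np.int64(13), array([ 9., 11.]))]
-24 [(np.int64(17), array([ 9., 33.])), (np.int64(14), array([ 9., 33.]))]
-21 [(np.int64(11), array([ 8., 34.])), (np.int64(10), array([10., 35.]))]
-18 [(np.int64(12), array([ 1., 34.])), (np.int64(
[... 1716 characters left out ...]
.])), (np.int64(15), array([ 9., 11.]))]
54 [(np.int64(14), array([-0., 10.])), (np.int64(10), array([ 9., 11.]))]
57 [(np.int64(3), array([1., 2.])), (np.int64(1), array([1., 1.]))]
60 [(np.int64(16), array([-1.,  1.])), (np.int64(17), array([-1.,  1.]))]
63 [(np.int64(12), array([-1.,  1.])), (np.int64(12), array([-1.,  1.]))]
66 [(np.int64(15), array([-0.,  1.])), (np.int64(17), array([-1.,  0.]))]
69 [(np.int64(15), array([-1.,  1.])), (np.int64(14), array([-1.,  1.]))]
72 [(np.int64(15), array([-1.,  1.])), (np.int64(16), array([-1.,  1.]))]
75 [(np.int64(15), array([-1.,  1.])), (np.int64(13), array([-0.,  1.]))]
78 [(np.int64(15), array([-1.,  1.])), (np.int64(15), array([-1.,  2.]))]
```

View pics/wrist1.png

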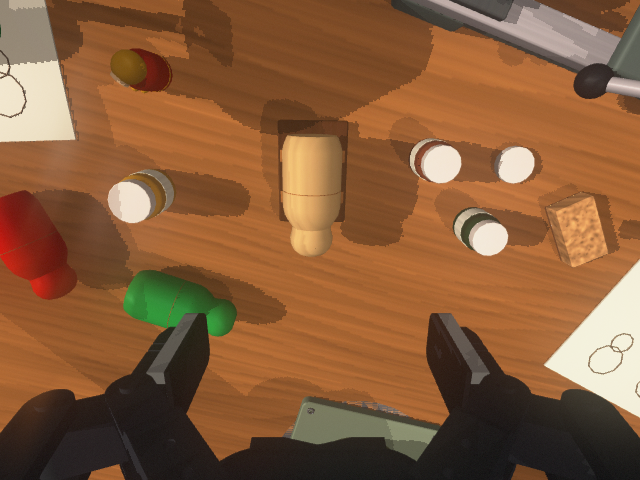

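The wrist view shows the blank at (312,195) with its foot up and head at (311,245). It lies on the rack with the battens evenly spaced about the grip point.

```bash
python3 -c "
from h import *
np.set_printoptions(precision=3,suppress=True)
plan([399.7,171.3,50],14.6)"
```

```text
plan [ 1.72 -0.56 24.92] [ 0.    -0.     0.015]
```

To row units: 17 cm / 75 = 0.2267, 12 cm / 75 = 0.16, 0.015 rad / 6.2832 = 0.0024.

Call:
jog_arm(
  steps=[0.0227, -0.008, 0.08, 0, 0, 0.0024, 1, 0.0227, -0.008, 0.16, 0, 0, 0.0024, 1, 0.0227, -0.008, 0.2267, 0, 0, 0.0024, 1, 0.0227, -0.008, 0.2267, 0, 0, 0.0024, 1, 0.0227, -0.008, 0.2267, 0, 0, 0.0024, 1],
)

```text
time: 3.78
ee_pos: [401.0, 172.9, 130.8]
tcp_rot: [-3.115, -0.401, -0.005]
force: [-0.0, -1.3, 0.0]
gripper_width: 85.5
grip_force: 0.0
```

```bash
python3 -c "
from h import *
np.set_printoptions(precision=3,suppress=True)
plan([399.7,171.3,50],14.6)"
```

```text
plan [-0.19  0.13  8.08] [-0.    -0.003  0.001]
```

To row units: 8 cm / 75 = 0.1067, 6 cm / 75 = 0.08.

Call:
jog_arm(
  steps=[-0.0027, 0.0013, 0.0533, 0, 0, 0, 1, -0.0027, 0.0013, 0.08, 0, 0, 0, 1, -0.0027, 0.0013, 0.1067, 0, 0, 0, 1, -0.0027, 0.0013, 0.1067, 0, 0, 0, 1, -0.0027, 0.0013, 0.1067, 0, 0, 0, 1],
)

```text
time: 4.4
ee_pos: [399.5, 171.9, 50.9]
tcp_rot: [-3.115, -0.402, -0.006]
force: [-0.1, 0.4, -0.2]
gripper_width: 85.3
grip_force: 0.0
```

```bash
python3 -c "
from h import *
np.set_printoptions(precision=3,suppress=True)
plan([399.7,171.3,50],14.6)"
```

```text
plan [0.01 0.07 0.09] [-0.    -0.004  0.002]
```

Good. Now I'll close the gripper and lift a little.

Call:
jog_arm(
  steps=[0, 0, 0, 0, 0, 0, -1, 0, 0, 0, 0, 0, 0, -1, 0, 0, 0, 0, 0, 0, -1, 0, 0, 0, 0, 0, 0, -1, 0, 0, 0, 0, 0, 0, -1, 0, 0, 0, 0, 0, 0, -1],
)

```text
time: 5.15
ee_pos: [398.5, 172.0, 50.5]
tcp_rot: [-3.115, -0.401, -0.003]
force: [-1.7, 1.9, 9.5]
gripper_width: 56.2
grip_force: 61.7
```

To row units: -20 cm / 75 = -0.2667, -18 cm / 75 = -0.24.

Call:
jog_arm(
  steps=[0, 0, -0.0267, 0, 0, 0, -1, 0, 0, -0.08, 0, 0, 0, -1, 0, 0, -0.16, 0, 0, 0, -1, 0, 0, -0.24, 0, 0, 0, -1, 0, 0, -0.2667, 0, 0, 0, -1, 0, 0, -0.2667, 0, 0, 0, -1],
)

```text
time: 5.9
ee_pos: [398.4, 171.6, 250.7]
tcp_rot: [-3.115, -0.402, -0.007]
force: [0.2, 0.1, -1.4]
gripper_width: 56.3
grip_force: 64.4
```

```bash
cat > d.py <<'E'
from h import *
s=env.observe();print(s['gripper_width'],s['grip_force'],s['force'])
p=cam('wrist');C=cloud(p);q=cam('top');T=cloud(q);save(q,'top2.png')
s2=cam('scene');save(s2,'scene2.png');S=cloud(s2)
# blank axis in hand (world)
for A,nm in((C,'wrist'),(T,'top'),(S,'scene')):
    m=(abs(A[...,0]-400)<100)&(abs(A[...,1]-172)<60)&(A[...,2]>205)&(A[...,2]<285)
    rgb=dict(wrist=p,top=q,scene=s2)[nm]['pixels'].astype(int)
    m&=(rgb[...,0]>rgb[...,2]+60)
    P=A[m];print(nm,len(P),P.min(0) if len(P) else 0,P.max(0) if len(P) else 0)
    if len(P)>50:
        c=P[:,:2].mean(0);V=np.linalg.svd(P[:,:2]-c,full_matrices=False)[2][0];print(c,np.degrees(np.arctan2(V[1],V[0])))
for pic in(q,s2,p):
    for k in['blank','blank_head','rest_center','quill','capstan_hub','spoke_ball']:
        for r in nets.landmark_of(k,pic)[:2]: print(k,np.array(r['location']),round(r['confidence'],2))
# lathe via top cloud: slices along y
for nm,A in(('top',T),('scene',S)):
  print(nm)
  for y in range(-130,150,8):
    k=(abs(A[...,1]-y)<4)&(A[...,0]>585)&(A[...,0]<660)&(A[...,2]>60)
    P=A[k]
    if len(P): 
        h=P[P[:,2]>118];print(y,len(P),P[:,2].max(),(h[:,0].min(),h[:,0].max(),len(h)) if len(h) else '')
E
python3 d.py
```

```text
56.27711028304757 64.36780571937561 [ 0.2  0.1 -1.4]
wrist 31574 [360.8 123.4 228.8] [446.6 207.6 284. ]
[415.7 176.4] -166.40966010558776
top 492 [323.2 134.6 247.1] [380.3 179.2 280.6]
[351.6 154.2] -167.2515344002328
scene 767 [326.5 123.5 226. ] [446.2 208.6 280.9]
[421.5 183.6] 12.228828768174392
blank [447.  542.6  28.4] 0.87
blank [215.5 293.7  28.6] 0.63
blank_head [417.6 616.1  34.5] 0.85
blank_head [190.5 409.4  32.1] 0.84
rest_center [622.9  86.1 134.5] 0.78
rest_center [ 419.  -132.     1.1] 0.39
quill [620.1 -17.4 137.1] 0.67
capstan_hub [ 538.9 -105.3  160.5] 0.82
spoke_ball [ 540.9 -179.5  241. ] 0.86
blank [213.3 294.2  29.3] 0.96
blank [255.1 458.7  29.1] 0.83
blank_head [205.3 210.6  25.8] 0.93
blank_head [187.8 414.2  27.1] 0.83
rest_center [621.8  84.9 138.1] 0.58
quill [617.2 -19.  137. ] 0.58
capstan_hub [ 541.5 -108.   159.6] 0.94
blank [399.  168.1 256. ] 0.87
blank [216.7 290.5  26. ] 0.65
blank_head [188.3 412.9  30.1] 0.96
rest_center [403.8 167.3 249.9] 0.5
top
-130 90 179.00276706847967 (np.float64(585.2118802968689), np.float64(631.8411613337604), 90)
-1
[... 3487 characters left out ...]
9384593459), 243)
-10 58 161.72022157237882 (np.float64(593.4177672213708), np.float64(643.9185231225201), 37)
-2 19 65.41390914837439 
6 22 62.6863891260499 
14 20 63.75390870542719 
22 22 64.11606972932657 
30 17 63.67116900442295 
38 8 64.07068635692258 
54 56 110.29826582352246 
62 163 115.6302755505842 
70 98 114.54364993925401 
78 33 110.293201686001 
86 24 73.54009960108385 
94 22 73.65091287346331 
102 25 112.58927706919349 
110 36 113.7419775888518 
118 91 108.30363615751651 
126 7 63.009043169475945 
134 14 167.4354192348694 (np.float64(632.0599181828563), np.float64(656.3693285658403), 11)
142 79 171.04310544292332 (np.float64(604.7049931917759), np.float64(659.3467004547996), 78)
```

```bash
cat > e.py <<'E'
from h import *
for n in('top','scene'):
    q=cam(n);T=cloud(q).reshape(-1,3)
    def b(*r): return T[np.all([(T[:,i]>r[2*i])&(T[:,i]<r[2*i+1]) for i in range(3)],0)]
    R=b(560,690,45,130,105,125);print(n,'rollers',len(R))
    km=R[(cv2.kmeans(R[:,:2].astype(np.float32),4,None,(3,50,.1),5,cv2.KMEANS_PP_CENTERS)[1]==i).ravel()] if 0 else None
    _,l,c=cv2.kmeans(R[:,:2].astype(np.float32),4,None,(3,50,.1),5,cv2.KMEANS_PP_CENTERS)
    for i in range(4): k=R[l.ravel()==i];print(c[i],len(k),k.min(0),k.max(0))
    for y0 in range(-190,140,30):
        P=b(540,700,y0,y0+30,45,75)
        if len(P)>10: print('bed',y0,len(P),np.percentile(P[:,0],[1,50,99]),P[:,2].mean())
    for y0 in(-24,128,134,140,146,152,160,200,240):
        P=b(560,690,y0,y0+6,130,230)
        if len(P)>10: k=P[P[:,2]>P[:,2].max()-4];print('cyl',y0,len(P),P.min(0),P.max(0),'ridge x',k[:,0].mean())
plan([620.5,86,250],90)
E
python3 e.py
```

```text
top rollers 208
[600.4  66.7] 54 [594.3  56.8 105.5] [607.9  75.5 115.6]
[648.2 107.5] 51 [641.8  98.9 105.1] [654.4 115.8 118.6]
[645.4  63.3] 48 [638.7  53.  106.3] [652.3  71.7 114.6]
[603.4 109.9] 55 [596.1 100.1 105.2] [610.5 119.1 117. ]
bed -190 62 [555.  564.2 663.3] 61.4535144987779
bed -160 14 [553.7 664.2 673.6] 67.66430965717235
bed -100 16 [558.5 571.9 667. ] 72.57676208531086
bed -70 103 [560.2 582.4 670.5] 66.10563028930726
bed -40 319 [563.1 587.3 672.3] 60.23556130604172
bed -10 425 [564.4 644.2 674.5] 59.985752818499265
bed 20 406 [566.1 595.5 675.8] 60.27385642549992
bed 50 468 [568.3 619.5 678.3] 69.06411355342188
bed 80 499 [573.8 622.8 679.6] 70.5483477878412
bed 110 395 [572.4 599.8 681.8] 63.945985007980845
cyl -24 71 [592.3 -24.  137.6] [641.8 -18.1 161.7] ridge x 618.5343153337275
cyl 134 36 [597.1 136.6 134.3] [658.5 140.  172.6] ridge x 630.9041457481014
cyl 140 102 [593.5 140.  133.6] [662.3 146.  173.3] ridge x 628.2295948148445
cyl 146 108 [594.1 146.  131.8] [662.3 152.  174. ] ridge x 626.8707036827034
cyl 152 75 [594.5 152.  131.1] [644.1 157.4 171.4
[... 931 characters left out ...]
9.3] 67.64337120202798
bed 80 199 [639.7 670.  681.9] 66.68225091629736
bed 110 219 [642.5 668.7 682.9] 62.94255826946107
cyl -24 85 [560.5 -23.9 130.6] [643.4 -18.  229.4] ridge x 561.519504350587
cyl 134 35 [615.2 134.8 132.1] [663.5 139.9 169.1] ridge x 629.8768443489511
cyl 140 77 [601.8 140.  130.1] [664.  145.9 170.3] ridge x 631.252517178517
cyl 146 142 [607.1 146.  130.1] [664.8 152.  170.5] ridge x 628.3778490483069
cyl 152 82 [601.6 152.  131.1] [658.3 156.  170.7] ridge x 631.0583728941707
cyl 200 126 [590.  200.  146.6] [689.9 206.  197. ] ridge x 636.1590962655357
cyl 240 120 [589.2 240.  158.7] [689.7 246.  195.5] ridge x 634.8647644344061
plan [19.4 13.9 -0.1] [ 0.  -0.  -1.3]
```

```bash
python3 -c "
from h import *
np.set_printoptions(precision=3,suppress=True)
plan([624,85.5,240],86.4)"
```

```text
plan [19.69 14.05  0.91] [ 0.    -0.    -1.251]
```

To row units: 19.7 cm / 75 = 0.2627, 14.05 cm / 75 = 0.1873, -1.251 rad / 6.2832 = -0.1991.

Call:
jog_arm(
  steps=[0.0667, 0.0467, 0, 0, 0, -0.0286, -1, 0.1333, 0.0933, 0, 0, 0, -0.0573, -1, 0.1867, 0.1333, 0.004, 0, 0, -0.0859, -1, 0.2267, 0.16, 0.008, 0, 0, -0.1146, -1, 0.2627, 0.1873, 0.012, 0, 0, -0.1432, -1, 0.2627, 0.1873, 0.012, 0, 0, -0.1719, -1, 0.2627, 0.1873, 0.012, 0, 0, -0.1991, -1, 0.2627, 0.1873, 0.012, 0, 0, -0.1991, -1, 0.2627, 0.1873, 0.012, 0, 0, -0.1991, -1],
)

```text
time: 8.18
ee_pos: [624.1, 85.6, 240.0]
tcp_rot: [2.293, 2.148, -0.0]
force: [-0.5, 0.4, -1.2]
gripper_width: 56.4
grip_force: 64.5
```

```bash
cat > g.py <<'E'
from h import *
np.set_printoptions(precision=3,suppress=True)
s=env.observe();print(s['ee_pos'],s['q'],s['gripper_width'],s['grip_force'])
plan([624,85.5,134],86.4)
p=cam('scene');save(p,'scene3.png')
A=cloud(p);g=p['pixels'].astype(int)
m=(abs(A[...,0]-624)<60)&(A[...,1]>-20)&(A[...,1]<160)&(A[...,2]>205)&(A[...,2]<275)&(g[...,0]>g[...,2]+60)
P=A[m];print(len(P),P.min(0),P.max(0))
for k in ['blank','blank_head']:
    for r in nets.landmark_of(k,p): print(k,np.array(r['location']),round(r['confidence'],2))
E
python3 g.py
```

```text
[624.054  85.552 239.997] [ 0.118  0.41   1.439 -0.     1.293  0.183] 56.37627459363205 64.49069380760193
plan [-0.  -0.  10.6] [-0.     0.    -0.002]
907 [584.914  16.383 217.654] [655.999 133.327 273.548]
blank [210.5 294.6  29.5] 0.77
blank [442.6 541.8  30.4] 0.77
blank [624.6  86.7 246.7] 0.69
blank [254.9 460.6  25.3] 0.57
blank_head [190.5 413.7  29. ] 0.96
blank_head [206.4 213.   28.2] 0.81
blank_head [620.5   5.  238.1] 0.74
blank_head [419.4 615.5  28.3] 0.55
```

To row units: 10.5 cm / 75 = 0.14, 10.3 cm / 75 = 0.1373.

Call:
jog_arm(
  steps=[0, 0, 0.0533, 0, 0, 0, -1, 0, 0, 0.1067, 0, 0, 0, -1, 0, 0, 0.1267, 0, 0, 0, -1, 0, 0, 0.1267, 0, 0, 0, -1, 0, 0, 0.1333, 0, 0, 0, -1, 0, 0, 0.1373, 0, 0, 0, -1, 0, 0, 0.14, 0, 0, 0, -1],
)

```text
time: 9.2
ee_pos: [624.4, 85.5, 135.6]
tcp_rot: [2.29, 2.15, 0.001]
force: [0.2, 0.4, -1.1]
gripper_width: 56.3
grip_force: 64.5
```

To row units: 0.25 cm / 75 = 0.0033, 0.2 cm / 75 = 0.0027.

Call:
jog_arm(
  steps=[0, 0, 0.0013, 0, 0, 0, -1, 0, 0, 0.0027, 0, 0, 0, -1, 0, 0, 0.0033, 0, 0, 0, -1],
)

```text
time: 9.57
ee_pos: [624.3, 85.5, 133.7]
tcp_rot: [2.29, 2.15, 0.001]
force: [-3.4, 0.3, 6.9]
gripper_width: 56.2
grip_force: 65.4
```

Call:
jog_arm(
  steps=[0, 0, 0, 0, 0, 0, -0.1, 0, 0, 0, 0, 0, 0, 0.3, 0, 0, 0, 0, 0, 0, 0.6, 0, 0, 0, 0, 0, 0, 1, 0, 0, 0, 0, 0, 0, 1, 0, 0, 0, 0, 0, 0, 1],
)

```text
time: 10.32
ee_pos: [624.1, 85.5, 132.4]
tcp_rot: [-2.29, -2.15, 0.0]
force: [-0.5, 0.2, 1.2]
gripper_width: 85.2
grip_force: 0.0
```

To row units: -19 cm / 75 = -0.2533, -14 cm / 75 = -0.1867.

Call:
jog_arm(
  steps=[0, 0, -0.04, 0, 0, 0, 1, 0, 0, -0.1067, 0, 0, 0, 1, 0, 0, -0.1867, 0, 0, 0, 1, 0, 0, -0.2533, 0, 0, 0, 1, 0, 0, -0.2533, 0, 0, 0, 1],
)

```text
time: 10.95
ee_pos: [625.8, 85.7, 327.9]
tcp_rot: [2.286, 2.146, 0.013]
force: [0.4, -0.1, -0.1]
gripper_width: 85.8
grip_force: 0.0
```

```bash
cat > k.py <<'E'
from h import *
p=cam('wrist');save(p,'w4.png')
q=cam('scene');save(q,'s4.png')
cv2.imwrite('pics/c4.png',np.hstack([cv2.resize(p['pixels'],(400,300)),cv2.resize(q['pixels'][130:370,90:410],(400,300))])[:,:,::-1])
for pic in(p,q):
    for k in ['blank','blank_head','quill','capstan_hub','spoke_ball']:
        for r in nets.landmark_of(k,pic):
            if r['location'][0]>480: print(k,np.array(r['location']),round(r['confidence'],2))
for A,nm in((p,'w'),(q,'s')):
    C=cloud(A).reshape(-1,3);m=(abs(C[:,0]-624)<45)&(C[:,1]>-60)&(C[:,1]<150)&(C[:,2]>125)&(C[:,2]<180)
    for y in range(-30,150,6):
        P=C[m&(abs(C[:,1]-y)<3)]
        if len(P)>5:k=P[P[:,2]>P[:,2].max()-3];print(nm,y,P[:,2].max(),k[:,0].mean())
E
python3 k.py
```

```text
blank [625.1  84.9 134.3] 0.93
blank_head [619.6   7.7 133.1] 0.63
blank_head [627.3  84.5 133.7] 0.4
quill [614.4 -20.8 136. ] 0.88
capstan_hub [ 542.2 -105.4  158.6] 0.96
capstan_hub [617.4 -20.4 136.7] 0.69
blank [625.8  88.8 138.1] 0.67
blank_head [618.    4.1 131.2] 0.75
quill [616.7 -17.4 136.8] 0.55
capstan_hub [ 542.8 -105.4  160.9] 0.68
w -30 161.39595822142985 617.8046517712277
w -24 161.39225592553652 617.1922591570271
w -18 161.75022372801305 617.3820190052304
w -12 162.12204675633046 616.7829079771703
w 12 153.85334474348883 620.3838503467925
w 18 156.7501148156203 620.6576108736119
w 24 158.5456972770275 620.2686500274211
w 30 157.59771487415492 620.8665093674155
w 36 156.4143952174195 620.8304810743215
w 42 158.70610143934908 622.9994744372565
w 48 162.06324021216597 622.3664829111532
w 54 164.4323417062801 622.9323478238445
w 60 164.8828635933442 622.8781760678191
w 66 165.6731428792861 623.2051337919147
w 72 165.63267514516576 623.2479835937373
w 78 165.5329193186745 624.3516915356398
w 84 166.32439656028612 624.0909788263691
w 90 165.2130570304543 624.9096445081601

[... 729 characters left out ...]
9285772384734 626.2269804736221
s 48 160.61838797905943 624.4008456024112
s 54 163.83259030801037 620.4143607374126
s 60 163.8325144664052 624.5178423499433
s 66 164.20013237979117 626.0951231027361
s 72 164.1030964181873 624.8275167142123
s 78 164.22091831502132 626.0824847520098
s 84 164.3253249844429 625.512096620993
s 90 164.9404943851672 626.4429615322167
s 96 165.13093058198695 624.5467018498889
s 102 163.86104993738536 626.9570763728901
s 108 166.65270157601276 625.6826002681075
s 114 165.617990254887 627.4975644620093
s 120 163.8569788796375 626.9878095764903
s 126 161.95876903269368 626.2446758733518
s 138 169.4702249538201 632.6266225332032
s 144 171.61416280175945 630.996271082884
```

View pics/c4.png

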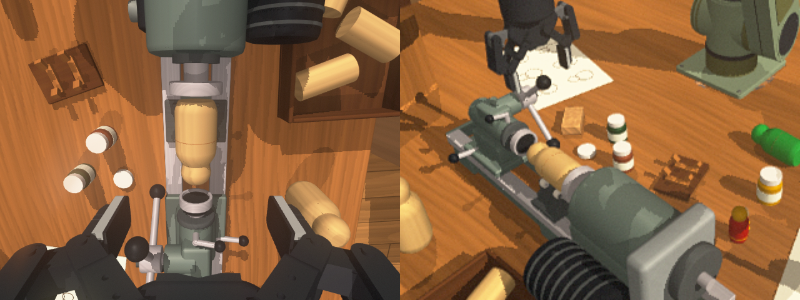

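The pictures show the blank lying in the roller rest at (195,140) in the left panel. Its head faces the tail cup at (195,200), it is aligned with the lathe, and the jars are undisturbed. Next I'll close the gripper and use it as a poker on the capstan.

```bash
cat > cap.py <<'E'
from h import *
HUB=np.array([542.,-105.5,159.]);sl=.064;E=np.array([sl,1,0])/np.hypot(1,sl);XP=np.array([E[1],-E[0],0])
def corner(th,r,gap=0):
    t=np.radians(th);u=np.array([-np.sin(t),np.cos(t)]);n=np.array([-np.cos(t),-np.sin(t)])
    return r*u-(6+gap)*n
def rows(L,tilt=15,xo=0):
    "L: list of (y',z) corner positions or ('tcp',y',z); prints shift cm and turn from now"
    s=env.observe();R=Ro.from_rotvec(s['tcp_rot']);a=np.radians(tilt)
    G=Ro.from_rotvec(-a*XP)*Ro.from_matrix(np.c_[E,XP,[0,0,-1]])
    w=(R.inv()*G).as_rotvec();print('turn',np.round(w,3),'ee',np.round(s['ee_pos'],1),'rel',np.round([(s['ee_pos']-HUB)@E,s['ee_pos'][2]-HUB[2],(s['ee_pos']-HUB)@XP],1))
    for c in L:
        tcp=HUB+c[0]*E+[0,0,c[1]]+XP*xo+11*G.apply([1,0,0])-14*G.apply([0,0,1])
        print(np.round(R.inv().apply(tcp-s['ee_pos'])/10,2))
E
python3 -c "
from cap import *
print(np.cross(XP,E))
rows([(-20,170),corner(42,80,15)])"
```

```text
[-0.  0.  1.]
turn [-0.  -0.3  0. ] ee [624.1  85.5 322.2] rel [195.9 163.2  69.7]
[-20.2  -7.   -1.7]
[-21.9  -7.    7.9]
```

To row units: -20.2 cm / 75 = -0.2693, -1.7 cm / 75 = -0.0227, -0.26 rad / 6.2832 = -0.0414.

Call:
jog_arm(
  steps=[-0.0667, -0.0267, -0.0227, 0, -0.0159, 0, -1, -0.1333, -0.0533, -0.0227, 0, -0.0414, 0, -1, -0.2, -0.08, -0.0227, 0, -0.0414, 0, -1, -0.2693, -0.0933, -0.0227, 0, -0.0414, 0, -1, -0.2693, -0.0933, -0.0227, 0, -0.0414, 0, -1, -0.2693, -0.0933, -0.0227, 0, -0.0414, 0, -1, -0.2693, -0.0933, -0.0227, 0, -0.0414, 0, -1],
)

```text
time: 12.42
ee_pos: [542.0, -110.7, 339.4]
tcp_rot: [2.15, 2.021, -0.281]
force: [0.3, 0.6, 0.5]
gripper_width: -0.3
grip_force: 0.0
```

```bash
python3 -c "
from cap import *
rows([(-20,170),corner(42,80,15)]+[corner(t,80) for t in range(40,84,4)])"
```

```text
turn [ 0. -0.  0.] ee [ 542.  -110.7  339.4] rel [ -5.2 180.4   0.3]
[-0.1 -0.  -0. ]
[ 0.7 -0.   9.8]
[ 0.  -0.  10.8]
[-0.3 -0.  11.3]
[-0.6 -0.  11.7]
[-0.9 -0.  12.2]
[-1.1 -0.  12.7]
[-1.3 -0.  13.2]
[-1.5 -0.  13.8]
[-1.6 -0.  14.3]
[-1.7 -0.  14.9]
[-1.8 -0.  15.4]
[-1.8 -0.  16. ]
```

Call:
jog_arm(
  steps=[0.0093, 0, 0.0667, 0, 0, 0, -1, 0.0093, 0, 0.1307, 0, 0, 0, -1, 0.0093, 0, 0.1307, 0, 0, 0, -1, 0.004, 0, 0.1373, 0, 0, 0, -1, 0, 0, 0.144, 0, 0, 0, -1, -0.004, 0, 0.1507, 0, 0, 0, -1],
)

```text
time: 13.18
ee_pos: [540.5, -143.5, 232.7]
tcp_rot: [2.15, 2.018, -0.277]
force: [-1.0, 2.4, 6.6]
gripper_width: 0.1
grip_force: 3.0
```

```bash
python3 -c "
from cap import *
rows([corner(t,80) for t in range(42,84,4)])
p=cam('scene')
cv2.imwrite('pics/c5.png',cv2.resize(p['pixels'][100:300,80:320],(720,600))[:,:,::-1])
for r in nets.landmark_of('spoke_ball',p):print(np.array(r['location']),r['confidence'])
"
```

```text
turn [ 0. -0.  0.] ee [ 540.5 -143.5  232.7] rel [-38.1  73.7   0.9]
[ 0.3 -0.1 -0.1]
[-0.  -0.1  0.3]
[-0.3 -0.1  0.8]
[-0.6 -0.1  1.3]
[-0.8 -0.1  1.8]
[-1.  -0.1  2.3]
[-1.1 -0.1  2.9]
[-1.2 -0.1  3.4]
[-1.3 -0.1  4. ]
[-1.3 -0.1  4.5]
[-1.3 -0.1  5.1]
```

View pics/c5.png

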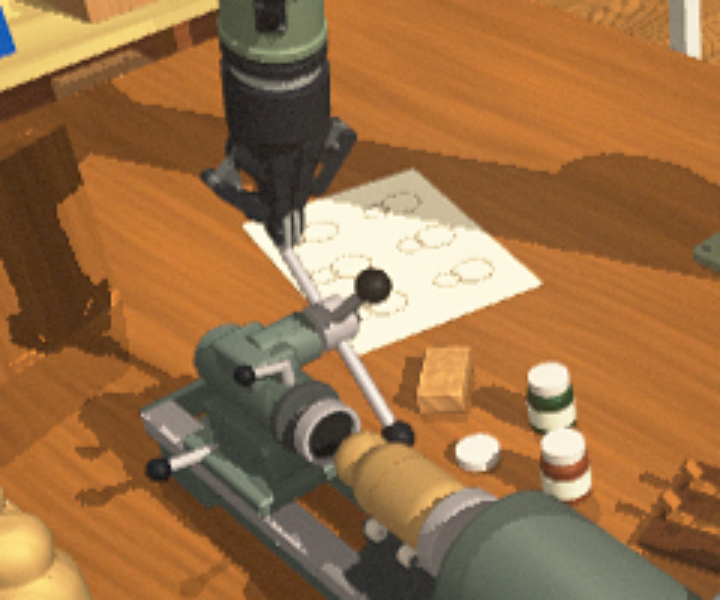

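The view shows the poker on the upper spoke at (285,245), above the tailstock, and the measured force of about 7 N confirms contact. I'll sweep that spoke.

To row units: 5.1 cm / 75 = 0.068, 4.5 cm / 75 = 0.06.

Call:
jog_arm(
  steps=[0, 0, 0.004, 0, 0, 0, -1, -0.004, 0, 0.0107, 0, 0, 0, -1, -0.008, 0, 0.0173, 0, 0, 0, -1, -0.0107, 0, 0.024, 0, 0, 0, -1, -0.0133, 0, 0.0307, 0, 0, 0, -1, -0.0147, 0, 0.0387, 0, 0, 0, -1, -0.016, 0, 0.0453, 0, 0, 0, -1, -0.0173, 0, 0.0533, 0, 0, 0, -1, -0.0173, 0, 0.06, 0, 0, 0, -1, -0.0173, 0, 0.068, 0, 0, 0, -1],
)

```text
time: 14.52
ee_pos: [538.7, -169.7, 187.0]
tcp_rot: [2.149, 2.017, -0.279]
force: [-0.1, 0.9, 7.5]
gripper_width: 0.1
grip_force: 4.0
```

```bash
cat > l.py <<'E'
from cap import *
import sys
p=cam('scene');q=cam('top')
for pic in(p,q):
    for r in nets.landmark_of('spoke_ball',pic)[:3]:
        d=np.array(r['location'])-HUB;print('ball y,z,x',d@E,d[2],d@XP,'th',np.degrees(np.arctan2(-(d@E),d[2])),r['confidence'])
    for k in('quill','blank_head'):
        for r in nets.landmark_of(k,pic)[:4]:
            if r['location'][0]>560: print(k,np.array(r['location']),round(r['confidence'],2))
    C=cloud(pic).reshape(-1,3);D=C-HUB
    m=(abs(D@XP)<25)&(abs(D@E)<130)&(abs(D[:,2])<130)&(np.hypot(D@E,D[:,2])>50)
    a=np.degrees(np.arctan2(-(D@E),D[:,2]))[m];h=np.histogram(a,36,(-180,180));print({int(b):int(c) for b,c in zip(h[1],h[0]) if c>8})
E
python3 l.py
python3 -c "
from cap import *
rows([corner(82,80),corner(82,80,20),(30,170)])"
```

```text
ball y,z,x -107.86332166093229 10.199999999999989 0.8909771435076456 th 84.59793927391584 0.78
quill [619.1 -12.7 136.4] 0.75
blank_head [618.5   4.5 134.3] 0.67
{-100: 175, -90: 12, -20: 117, -10: 82, 10: 153, 20: 68, 30: 83, 40: 42, 50: 49, 60: 40, 70: 33, 80: 50, 170: 44}
ball y,z,x -112.17370302096614 10.099999999999994 0.8662277784102568 th 84.85502294555927 0.59
quill [619.5 -11.8 135.5] 0.8
blank_head [616.9   4.8 136.8] 0.95
{-180: 50, -170: 33, -160: 37, -150: 36, -140: 34, -130: 30, -100: 222, -90: 73, -20: 52, -10: 49, 70: 57, 80: 32, 170: 76}
turn [ 0. -0.  0.] ee [ 538.6 -169.6  186. ] rel [-64.2  27.    0.7]
[-0.  -0.1 -0.1]
[-0.2 -0.1 -2.1]
[  6.5  -0.  -17.6]
```

To row units: -18 cm / 75 = -0.24, -16 cm / 75 = -0.2133.

Call:
jog_arm(
  steps=[-0.0027, 0, -0.0667, 0, 0, 0, -1, -0.0027, 0, -0.1467, 0, 0, 0, -1, 0, 0, -0.2133, 0, 0, 0, -1, 0.08, 0, -0.24, 0, 0, 0, -1, 0.1333, 0, -0.24, 0, 0, 0, -1, 0.1333, 0, -0.24, 0, 0, 0, -1],
)

```text
time: 15.68
ee_pos: [546.0, -24.0, 331.5]
tcp_rot: [2.149, 2.027, -0.285]
force: [-0.1, -0.3, 0.3]
gripper_width: 0.3
grip_force: 0.0
```

```bash
python3 -c "
from cap import *
rows([(55,150),corner(-6,78,25),corner(-6,78,15)]+[corner(t,80) for t in range(-4,36,5)])"
```

```text
turn [-0. -0.  0.] ee [546.  -24.  331.5] rel [ 81.6 172.5  -1.2]
[-0.9  0.1  1.5]
[-0.5  0.1  9.2]
[-1.5  0.1  9.3]
[-3.3  0.1  9.4]
[-4.   0.1  9.5]
[-4.7  0.1  9.7]
[-5.3  0.1  9.9]
[-6.   0.1 10.2]
[-6.6  0.1 10.5]
[-7.1  0.1 10.9]
[-7.7  0.1 11.4]
```

To row units: 10.5 cm / 75 = 0.14, 10.2 cm / 75 = 0.136.

Call:
jog_arm(
  steps=[-0.0067, 0.0013, 0.0667, 0, 0, 0, -1, -0.0067, 0.0013, 0.1227, 0, 0, 0, -1, -0.02, 0.0013, 0.124, 0, 0, 0, -1, -0.032, 0.0013, 0.1253, 0, 0, 0, -1, -0.044, 0.0013, 0.1253, 0, 0, 0, -1, -0.0533, 0.0013, 0.1267, 0, 0, 0, -1, -0.0627, 0.0013, 0.1293, 0, 0, 0, -1, -0.0707, 0.0013, 0.132, 0, 0, 0, -1, -0.08, 0.0013, 0.136, 0, 0, 0, -1, -0.088, 0.0013, 0.14, 0, 0, 0, -1],
)

```text
time: 16.92
ee_pos: [542.5, -117.1, 249.5]
tcp_rot: [2.151, 2.019, -0.279]
force: [0.6, 5.7, -0.3]
gripper_width: -0.0
grip_force: 2.8
```

```bash
python3 -c "
from cap import *
rows([corner(t,80) for t in range(26,86,5)])"
```

```text
turn [ 0. -0.  0.] ee [ 542.5 -117.1  249.5] rel [-11.5  90.5   1.2]
[-0.2 -0.1  0.6]
[-0.8 -0.1  1.1]
[-1.3 -0.1  1.5]
[-1.8 -0.1  2.1]
[-2.2 -0.1  2.6]
[-2.5 -0.1  3.2]
[-2.8 -0.1  3.9]
[-3.1 -0.1  4.5]
[-3.3 -0.1  5.2]
[-3.4 -0.1  5.9]
[-3.5 -0.1  6.6]
[-3.5 -0.1  7.3]
```

To row units: 6.6 cm / 75 = 0.088, 5.2 cm / 75 = 0.0693.

Call:
jog_arm(
  steps=[-0.0027, 0, 0.008, 0, 0, 0, -1, -0.0107, 0, 0.0147, 0, 0, 0, -1, -0.0173, 0, 0.02, 0, 0, 0, -1, -0.024, 0, 0.028, 0, 0, 0, -1, -0.0293, 0, 0.0347, 0, 0, 0, -1, -0.0333, 0, 0.0427, 0, 0, 0, -1, -0.0373, 0, 0.052, 0, 0, 0, -1, -0.0413, 0, 0.06, 0, 0, 0, -1, -0.044, 0, 0.0693, 0, 0, 0, -1, -0.0467, 0, 0.088, 0, 0, 0, -1],
)

```text
time: 18.18
ee_pos: [539.5, -168.9, 195.7]
tcp_rot: [2.148, 2.017, -0.28]
force: [-0.3, 5.0, 6.0]
gripper_width: -0.2
grip_force: 4.0
```

```bash
python3 l.py
```

```text
ball y,z,x -26.09620957870467 -105.9 -2.237821624777692 th 166.15680250286567 0.83
ball y,z,x 154.85438231480012 -159.9 -104.30340491998193 th -135.9183917860921 0.33
quill [619.9   2.3 133.7] 0.54
blank_head [622.2   6.7 130. ] 0.58
{-110: 129, -100: 67, -30: 45, -20: 150, 0: 11, 10: 200, 20: 82, 30: 88, 40: 44, 50: 45, 60: 27, 70: 55, 160: 21, 170: 24}
ball y,z,x -24.085124072884096 -104.5 -0.562848464312648 th 167.0211367168198 0.76
quill [621.9   5.2 139.8] 0.88
blank_head [618.4   4.  133.3] 0.89
{-180: 28, -170: 27, -160: 26, -150: 20, -140: 32, -130: 31, -110: 53, -100: 239, -20: 157, -10: 41, 60: 10, 70: 100, 160: 36, 170: 45}
```

```bash
python3 -c "
from cap import *
rows([corner(t,80) for t in (76,79,82,85)])"
```

```text
turn [ 0. -0.  0.] ee [ 539.1 -168.1  194.3] rel [-62.7  35.3   1.1]
[ 0.1 -0.1 -0.1]
[ 0.1 -0.1  0.3]
[ 0.1 -0.1  0.8]
[ 0.1 -0.1  1.2]
```

To row units: 1 cm / 75 = 0.0133, 0.8 cm / 75 = 0.0107.

Call:
jog_arm(
  steps=[0, 0, 0.0053, 0, 0, 0, -1, 0, 0, 0.0107, 0, 0, 0, -1, 0, 0, 0.0133, 0, 0, 0, -1],
)

```text
time: 18.95
ee_pos: [539.3, -170.4, 185.7]
tcp_rot: [2.15, 2.018, -0.279]
force: [-0.7, 2.7, 7.3]
gripper_width: -0.2
grip_force: 3.6
```

To row units: -18 cm / 75 = -0.24, -16 cm / 75 = -0.2133.

Call:
jog_arm(
  steps=[-0.0027, 0, -0.0667, 0, 0, 0, -1, -0.0027, 0, -0.1467, 0, 0, 0, -1, 0, 0, -0.2133, 0, 0, 0, -1, 0.08, 0, -0.24, 0, 0, 0, -1, 0.1333, 0, -0.24, 0, 0, 0, -1, 0.1333, 0, -0.24, 0, 0, 0, -1],
)

```text
time: 19.7
ee_pos: [547.7, -25.6, 331.8]
tcp_rot: [2.147, 2.025, -0.282]
force: [-0.4, -0.3, 0.1]
gripper_width: 0.0
grip_force: 0.0
```

```bash
python3 l.py; python3 -c "
from cap import *
rows([corner(-8,78,25),corner(-8,78,12)]+[corner(t,80) for t in range(-5,36,5)])"
```

```text
ball y,z,x -7.329803901920872 -109.3 -0.23232468526951225 th 176.16341299061827 0.71
quill [619.    6.7 137.8] 0.77
blank_head [618.1   4.8 130.2] 0.66
{-180: 18, -100: 151, -90: 34, -20: 81, -10: 124, 70: 50, 80: 92, 170: 41}
quill [621.7   3.9 137.1] 0.64
blank_head [617.9   4.1 135.1] 0.72
{-170: 15, -160: 34, -150: 25, -140: 19, -130: 30, -100: 102, -90: 19, -20: 48, -10: 171, 70: 79, 80: 118, 120: 20}
turn [ 0. -0. -0.] ee [547.8 -28.7 332.9] rel [ 77.  173.9   0.9]
[ 0.3 -0.1  9.3]
[-1.  -0.1  9.4]
[-2.6 -0.1  9.4]
[-3.3 -0.1  9.5]
[-4.  -0.1  9.7]
[-4.7 -0.1  9.9]
[-5.3 -0.1 10.2]
[-6.  -0.1 10.5]
[-6.5 -0.1 10.9]
[-7.1 -0.1 11.3]
[-7.6 -0.1 11.8]
```

To row units: 10.6 cm / 75 = 0.1413, 9.4 cm / 75 = 0.1253.

Call:
jog_arm(
  steps=[0.004, -0.0013, 0.0667, 0, 0, 0, -1, 0.004, -0.0013, 0.124, 0, 0, 0, -1, -0.0133, -0.0013, 0.1253, 0, 0, 0, -1, -0.0267, -0.0013, 0.1253, 0, 0, 0, -1, -0.0387, -0.0013, 0.1253, 0, 0, 0, -1, -0.048, -0.0013, 0.128, 0, 0, 0, -1, -0.0573, -0.0013, 0.1307, 0, 0, 0, -1, -0.0667, -0.0013, 0.1333, 0, 0, 0, -1, -0.0747, -0.0013, 0.1373, 0, 0, 0, -1, -0.0827, -0.0013, 0.1413, 0, 0, 0, -1],
)

```text
time: 21.35
ee_pos: [542.0, -114.7, 247.1]
tcp_rot: [2.15, 2.019, -0.278]
force: [1.8, 5.3, 2.2]
gripper_width: -0.1
grip_force: 3.1
```

```bash
cat > l2.py <<'E'
from cap import *
import sys
a=[float(x) for x in sys.argv[1:]]
s=env.observe();print('F rel y,z',s['force']@E,s['force'][2])
D=s['ee_pos']-HUB;R=Ro.from_rotvec(s['tcp_rot']);C=s['ee_pos']-11*R.apply([1,0,0])+14*R.apply([0,0,1])-HUB
c=np.array([C@E,C[2]]);r=np.hypot(*c);th=np.degrees(np.arctan2(-c[0],c[1]))+np.degrees(np.arcsin(6/r));t=np.radians(th)
print('th',th,'r',r,'push',-(-np.cos(t)*(s['force']@E)-np.sin(t)*s['force'][2]))
if a: rows([corner(x,80) for x in a])
E
python3 l2.py $(seq 24 3 57)
```

```text
F rel y,z 5.38443944373922 2.2382799467339165
th 21.07782645085799 r 80.89902196267624 push 5.829147027581317
turn [ 0. -0.  0.] ee [ 542.  -114.7  247.1] rel [-9.2 88.1  0.5]
[-0.3 -0.1  0.3]
[-0.6 -0.1  0.5]
[-1.  -0.1  0.8]
[-1.3 -0.1  1.1]
[-1.6 -0.1  1.4]
[-1.9 -0.1  1.7]
[-2.1 -0.1  2. ]
[-2.4 -0.1  2.4]
[-2.6 -0.1  2.7]
[-2.8 -0.1  3.1]
[-3.  -0.1  3.4]
[-3.2 -0.1  3.8]
```

To row units: -1.9 cm / 75 = -0.0253, 1.7 cm / 75 = 0.0227.

Call:
jog_arm(
  steps=[-0.004, 0, 0.004, 0, 0, 0, -1, -0.008, 0, 0.0067, 0, 0, 0, -1, -0.0133, 0, 0.0107, 0, 0, 0, -1, -0.0173, 0, 0.0147, 0, 0, 0, -1, -0.0213, 0, 0.0187, 0, 0, 0, -1, -0.0253, 0, 0.0227, 0, 0, 0, -1],
)

```text
time: 22.1
ee_pos: [540.4, -138.1, 236.0]
tcp_rot: [2.149, 2.018, -0.28]
force: [0.2, 4.1, 5.0]
gripper_width: 0.0
grip_force: 3.1
```

```bash
python3 l2.py $(seq 42 2 60); python3 l.py | grep -v {; python3 -c "
from h import *
for n in('scene','top'):
    C=cloud(cam(n)).reshape(-1,3)
    for y in range(0,20,3): 
        P=C[(abs(C[:,0]-622)<30)&(abs(C[:,1]-y)<1.5)&(C[:,2]>130)];print(n,y,len(P),P[:,2].max() if len(P) else 0)
    for y in range(110,150,3): 
        P=C[(abs(C[:,0]-627)<25)&(abs(C[:,1]-y)<1.5)&(C[:,2]>130)];print(n,y,len(P),P[:,2].max() if len(P) else 0)
"
```

```text
F rel y,z 4.151476504649975 4.98502756060502
th 39.46879120972318 r 81.23966776536572 push 6.373590989196077
turn [ 0. -0.  0.] ee [ 540.4 -138.1  236. ] rel [-32.6  77.    0.5]
[-0.1 -0.1  0.3]
[-0.3 -0.1  0.6]
[-0.5 -0.1  0.8]
[-0.6 -0.1  1. ]
[-0.8 -0.1  1.3]
[-0.9 -0.1  1.5]
[-1.  -0.1  1.8]
[-1.1 -0.1  2. ]
[-1.2 -0.1  2.3]
[-1.3 -0.1  2.5]
ball y,z,x 70.54766602692929 -92.0 -1.5089129043274645 th -142.51819909373418 0.61
quill [620.8  14.2 137.3] 0.78
blank_head [620.7   8.8 133.3] 0.84
ball y,z,x 64.32918845454485 -82.7 3.0976624702596007 th -142.12200931021982 0.83
quill [621.9  12.7 135. ] 0.79
blank_head [618.1   8.5 134.9] 0.8
scene 0 3 157.06473167462048
scene 3 14 158.55332130086992
scene 6 21 159.9347199275237
scene 9 19 160.68548673430303
scene 12 46 161.262317041252
scene 15 40 161.03176662054454
scene 18 26 160.03579374539152
scene 110 21 164.64650012866593
scene 113 24 163.89906976847692
scene 116 20 163.62858753922478
scene 119 30 165.43770193234468
scene 122 28 163.60970494679327
scene 125 38 163.2989284875025
scene 128 17 162.95900481770195
scene 131 0 0
scene 134 0 0
scene 137 11 168.1047034832951
scene 140 18 169.14692473784532
scene 143 22 169.45252681086026
scene 146 18 170.81269386516578
scene 149 37 170.73526127163814
top 0 28 153.72369147011682
top 3 19 160.3343247782093
top 6 37 163.69767271215323
top 9 36 163.52598666698555
top 12 41 164.5341748992903
top 15 43 162.60030418358951
top 18 41 162.94623154538135
top 110 30 168.94841568142124
top 113 42 165.95122303883068
top 116 29 164.90865649803118
top 119 46 167.44787188669193
top 122 30 164.3206323458803
top 125 44 166.12461294929585
top 128 33 162.51038031085682
top 131 46 161.25486541539863
top 134 11 149.38249658893847
top 137 19 170.82022192438944
top 140 27 173.51081097009774
top 143 47 172.99916890258328
top 146 27 170.97821865659193
top 149 49 171.677593549854
```

To row units: 2 cm / 75 = 0.0267, 1.8 cm / 75 = 0.024.

Call:
jog_arm(
  steps=[-0.0013, 0, 0.004, 0, 0, 0, -1, -0.004, 0, 0.008, 0, 0, 0, -1, -0.0067, 0, 0.0107, 0, 0, 0, -1, -0.008, 0, 0.0133, 0, 0, 0, -1, -0.0107, 0, 0.0173, 0, 0, 0, -1, -0.012, 0, 0.02, 0, 0, 0, -1, -0.0133, 0, 0.024, 0, 0, 0, -1, -0.0147, 0, 0.0267, 0, 0, 0, -1],
)

```text
time: 23.6
ee_pos: [539.0, -153.5, 218.9]
tcp_rot: [2.15, 2.019, -0.281]
force: [0.6, 1.4, 7.7]
gripper_width: 0.3
grip_force: 3.3
```

```bash
python3 l2.py $(seq 57 2 87)
```

```text
F rel y,z 1.4347933702816777 7.6701521593260615
th 56.053265671088056 r 79.38710065361957 push 7.1640490784326865
turn [ 0. -0.  0.] ee [ 539.  -153.5  218.9] rel [-48.1  59.9   0. ]
[-0.1 -0.   0.1]
[-0.2 -0.   0.4]
[-0.3 -0.   0.6]
[-0.4 -0.   0.9]
[-0.5 -0.   1.2]
[-0.6 -0.   1.4]
[-0.6 -0.   1.7]
[-0.7 -0.   2. ]
[-0.7 -0.   2.3]
[-0.7 -0.   2.5]
[-0.7 -0.   2.8]
[-0.7 -0.   3.1]
[-0.7 -0.   3.4]
[-0.7 -0.   3.7]
[-0.7 -0.   3.9]
[-0.7 -0.   4.2]
```

To row units: 0.6 cm / 75 = 0.008, 0.4 cm / 75 = 0.0053.

Call:
jog_arm(
  steps=[-0.0013, 0, 0.0027, 0, 0, 0, -1, -0.0027, 0, 0.0053, 0, 0, 0, -1, -0.004, 0, 0.008, 0, 0, 0, -1],
)

```text
time: 23.98
ee_pos: [538.7, -157.5, 213.6]
tcp_rot: [2.151, 2.019, -0.281]
force: [-0.2, 1.7, 6.2]
gripper_width: 0.2
grip_force: 3.2
```

```bash
python3 l2.py; python3 l.py | grep -v {
```

```text
F rel y,z 1.680235649472708 6.21396669641937
th 60.81816516884712 r 79.60970371805445 push 6.244523710615584
ball y,z,x 91.4880239992071 -54.2 -1.5464361352816849 th -120.64365685784382 0.87
quill [618.7  16.4 137.1] 0.53
blank_head [621.5  12.9 131.1] 0.69
ball y,z,x 90.54994322535272 -50.099999999999994 1.0187158020750045 th -118.9551335732788 0.98
quill [624.1  16.6 136.7] 0.88
```

To row units: 1.1 cm / 75 = 0.0147, 0.85 cm / 75 = 0.0113.

Call:
jog_arm(
  steps=[-0.0013, 0, 0.004, 0, 0, 0, -1, -0.0027, 0, 0.008, 0, 0, 0, -1, -0.004, 0, 0.0113, 0, 0, 0, -1, -0.004, 0, 0.0147, 0, 0, 0, -1],
)

```text
time: 24.88
ee_pos: [538.3, -163.2, 203.5]
tcp_rot: [2.151, 2.019, -0.281]
force: [-0.7, 1.8, 6.0]
gripper_width: 0.1
grip_force: 3.2
```

```bash
python3 l2.py 70 72 74 76 78 80 82 84 86
```

```text
F rel y,z 1.7898841470328357 6.013994589924426
th 69.17563995859513 r 79.60934539626098 push 6.257439729758719
turn [ 0. -0.  0.] ee [ 538.3 -163.2  203.5] rel [-57.8  44.5  -0. ]
[-0.1  0.   0.1]
[-0.1  0.   0.4]
[-0.1  0.   0.7]
[-0.2  0.   0.9]
[-0.2  0.   1.2]
[-0.2  0.   1.5]
[-0.2 -0.   1.8]
[-0.2 -0.   2.1]
[-0.1 -0.   2.3]
```

To row units: 0.7 cm / 75 = 0.0093, 0.5 cm / 75 = 0.0067.

Call:
jog_arm(
  steps=[-0.0013, 0, 0.0033, 0, 0, 0, -1, -0.0013, 0, 0.0067, 0, 0, 0, -1, -0.0027, 0, 0.0093, 0, 0, 0, -1],
)

```text
time: 25.25
ee_pos: [538.1, -166.1, 196.9]
tcp_rot: [2.153, 2.02, -0.279]
force: [1.8, 5.1, 4.8]
gripper_width: -0.0
grip_force: 3.1
```

```bash
python3 l2.py; python3 l.py | grep -v {
```

```text
F rel y,z 5.222787109529045 4.771486625659923
th 74.37827329209435 r 79.66651155646679 push 6.001648812256867
ball y,z,x 103.14976515979508 -29.69999999999999 0.6131455611235852 th -106.06274214522958 0.93
ball y,z,x 452.4375547798895 -158.5 -120.34259023635165 th -109.3066124937818 0.16
quill [621.4  19.3 135.1] 0.82
blank_head [620.1  13.1 132.6] 0.93
ball y,z,x 101.75262358171409 -28.30000000000001 0.7025626221207686 th -105.54260556402384 0.81
ball y,z,x 63.42144561210022 -157.1 -78.41077882836906 th -158.01601515107592 0.19
quill [623.   19.1 132.9] 0.95
blank_head [614.1  12.6 136.9] 0.89
```

To row units: 0.6 cm / 75 = 0.008, 0.45 cm / 75 = 0.006.

Call:
jog_arm(
  steps=[0, 0, 0.0033, 0, 0, 0, -1, 0, 0, 0.006, 0, 0, 0, -1, 0, 0, 0.008, 0, 0, 0, -1],
)

```text
time: 26.02
ee_pos: [537.8, -168.6, 191.7]
tcp_rot: [2.151, 2.019, -0.281]
force: [-0.4, 5.1, 6.2]
gripper_width: 0.3
grip_force: 3.6
```

```bash
python3 l2.py
```

```text
F rel y,z 5.042564246058562 6.162389551932881
th 78.42458984099015 r 80.54620045652847 push 7.048883833988894
```

To row units: 0.4 cm / 75 = 0.0053, 0.2 cm / 75 = 0.0027.

Call:
jog_arm(
  steps=[0, 0, 0.0027, 0, 0, 0, -1, 0, 0, 0.0053, 0, 0, 0, -1],
)

```text
time: 26.28
ee_pos: [537.8, -169.7, 187.9]
tcp_rot: [2.151, 2.019, -0.281]
force: [0.2, 5.0, 6.3]
gripper_width: -0.1
grip_force: 3.7
```

```bash
python3 l2.py
```

```text
F rel y,z 5.010763510507024 6.2741397025381405
th 81.1914648804905 r 80.62506613485375 push 6.967453352714334
```

Still free. Now the next spoke, with a steeper tilt.

To row units: -18 cm / 75 = -0.24, -16 cm / 75 = -0.2133, -0.18 rad / 6.2832 = -0.0286.

Call:
jog_arm(
  steps=[-0.0027, 0, -0.0667, 0, 0, 0, -1, -0.0027, 0, -0.1467, 0, 0, 0, -1, 0, 0, -0.2133, 0, 0, 0, -1, 0.08, 0, -0.24, 0, 0, 0, -1, 0.1333, 0, -0.24, 0, -0.0286, 0, -1, 0.1333, 0, -0.24, 0, -0.0286, 0, -1],
)

```text
time: 27.02
ee_pos: [546.4, -22.3, 332.8]
tcp_rot: [2.035, 1.931, -0.464]
force: [-0.8, -0.7, -0.7]
gripper_width: 0.1
grip_force: 0.0
```

```bash
python3 l.py; python3 -c "
from cap import *
rows([corner(-7,80,30),corner(-7,80,20),corner(-7,80,10)]+[corner(t,80) for t in range(-8,16,3)],tilt=25)"
```

```text
ball y,z,x 106.46378498300318 -16.30000000000001 -2.4046802475314104 th -98.70460204928123 0.57
quill [621.9  21.8 135.7] 0.6
blank_head [625.1  17.5 130.2] 0.77
{-110: 10, -100: 179, -20: 135, -10: 64, 70: 88, 80: 58, 170: 68}
ball y,z,x 104.16049729570966 -11.900000000000006 0.7488678858513848 th -96.51759896205209 0.62
ball y,z,x -1.5200900369521035 2.3000000000000114 1.2997408509233845 th 33.46106333994795 0.46
quill [623.5  21.1 134.8] 0.69
blank_head [615.5  17.3 131.2] 0.81
{-140: 35, -130: 29, -100: 108, -90: 13, -20: 69, -10: 138, 70: 199, 80: 108, 120: 26, 130: 96, 140: 88, 150: 35}
turn [-0.  0. -0.] ee [546.7 -28.8 336. ] rel [ 76.8 177.   -0.2]
[2.6 0.  9.2]
[1.7 0.  9.5]
[0.7 0.  9.8]
[-0.1  0.  10.1]
[-0.5  0.  10.2]
[-0.9  0.  10.3]
[-1.3  0.  10.4]
[-1.7  0.  10.6]
[-2.1  0.  10.8]
[-2.4  0.  11. ]
[-2.8  0.  11.2]
```

To row units: 10 cm / 75 = 0.1333, 9.8 cm / 75 = 0.1307.

Call:
jog_arm(
  steps=[0.0347, 0, 0.0667, 0, 0, 0, -1, 0.0347, 0, 0.1227, 0, 0, 0, -1, 0.0227, 0, 0.1267, 0, 0, 0, -1, 0.0093, 0, 0.1307, 0, 0, 0, -1, 0.0027, 0, 0.1333, 0, 0, 0, -1, 0.0027, 0, 0.1333, 0, 0, 0, -1],
)

```text
time: 28.18
ee_pos: [544.8, -68.0, 245.8]
tcp_rot: [2.045, 1.918, -0.454]
force: [0.9, 0.3, -0.7]
gripper_width: -0.4
grip_force: 0.0
```

```bash
sed -i "s/if a: rows(\[corner(x,80) for x in a\])/if a: rows([corner(x,80) for x in a],tilt=25)/" l2.py; python3 l2.py -10 -8 -6 -4 -2 0 2 4 6 8
```

```text
F rel y,z 0.33918682274514794 -0.6828447607132386
th -11.159447862102674 r 81.68707023756434 push 0.4649313923637001
turn [ 0.  0. -0.] ee [544.8 -68.  245.8] rel [37.6 86.8  0.4]
[-0.1 -0.   0.2]
[-0.4 -0.   0.2]
[-0.7 -0.   0.3]
[-0.9 -0.   0.4]
[-1.2 -0.   0.5]
[-1.5 -0.   0.6]
[-1.7 -0.   0.7]
[-2.  -0.   0.8]
[-2.2 -0.   0.9]
[-2.5 -0.   1. ]
```

To row units: -0.8 cm / 75 = -0.0107, -0.6 cm / 75 = -0.008.

Call:
jog_arm(
  steps=[-0.0027, 0, 0.0027, 0, 0, 0, -1, -0.0053, 0, 0.0027, 0, 0, 0, -1, -0.008, 0, 0.0033, 0, 0, 0, -1, -0.0107, 0, 0.0047, 0, 0, 0, -1],
)

```text
time: 28.68
ee_pos: [544.0, -75.4, 244.5]
tcp_rot: [2.046, 1.921, -0.454]
force: [-0.0, 6.0, 2.2]
gripper_width: -0.0
grip_force: 2.2
```

```bash
python3 l2.py -6 -4 -2 0 2 4 6 8
```

```text
F rel y,z 6.019724904585806 2.227196710420847
th -6.04650001750803 r 78.73592074177498 push 5.751632563051082
turn [0. 0. 0.] ee [544.  -75.4 244.5] rel [30.1 85.5  0.1]
[-0.1 -0.  -0.1]
[-0.3 -0.  -0.1]
[-0.6 -0.   0. ]
[-0.9 -0.   0.1]
[-1.1 -0.   0.2]
[-1.4 -0.   0.3]
[-1.6 -0.   0.5]
[-1.9 -0.   0.6]
```

To row units: -0.4 cm / 75 = -0.0053, -0.3 cm / 75 = -0.004.

Call:
jog_arm(
  steps=[-0.002, 0, 0, 0, 0, 0, -1, -0.004, 0, 0, 0, 0, 0, -1, -0.0053, 0, 0, 0, 0, 0, -1],
)

```text
time: 29.05
ee_pos: [543.7, -79.2, 245.5]
tcp_rot: [2.046, 1.921, -0.455]
force: [0.6, 4.9, -2.7]
gripper_width: 0.1
grip_force: 2.7
```

```bash
python3 l2.py; python3 l.py | grep -v {
```

```text
F rel y,z 4.945922350948868 -2.6685824985214954
th -3.2245595757059524 r 79.14235785534171 push 5.088198063524607
ball y,z,x 105.23909059398818 -12.400000000000006 0.3792241426220037 th -96.72000231851906 0.66
ball y,z,x 195.9343365434613 -21.599999999999994 69.42755766461632 th -96.29094214256398 0.54
quill [621.4  21.8 135.1] 0.77
blank_head [621.   18.3 133.3] 0.6
ball y,z,x 104.4303452119333 -9.400000000000006 1.8338481170582992 th -95.1434551630378 0.91
quill [622.   22.5 134.7] 0.43
```

To row units: -0.4 cm / 75 = -0.0053, -0.3 cm / 75 = -0.004.

Call:
jog_arm(
  steps=[-0.002, 0, 0.0007, 0, 0, 0, -1, -0.004, 0, 0.0013, 0, 0, 0, -1, -0.0053, 0, 0.002, 0, 0, 0, -1],
)

```text
time: 29.82
ee_pos: [543.3, -83.6, 246.1]
tcp_rot: [2.046, 1.921, -0.456]
force: [1.2, 6.0, -1.6]
gripper_width: -0.2
grip_force: 2.9
```

```bash
python3 l2.py 0 2 4 6 8 10 12
```

```text
F rel y,z 6.099684188977505 -1.632835855365159
th -0.041028838588100136 r 79.28562969539016 push 6.100851879659205
turn [0. 0. 0.] ee [543.3 -83.6 246.1] rel [22.  87.1 -0.1]
[-0.1  0.  -0.1]
[-0.3  0.   0. ]
[-0.6  0.   0.1]
[-0.8  0.   0.2]
[-1.1  0.   0.4]
[-1.3  0.   0.5]
[-1.5  0.   0.7]
```

To row units: -0.4 cm / 75 = -0.0053, -0.3 cm / 75 = -0.004.

Call:
jog_arm(
  steps=[-0.002, 0, 0, 0, 0, 0, -1, -0.004, 0, 0.0007, 0, 0, 0, -1, -0.0053, 0, 0.0007, 0, 0, 0, -1],
)

```text
time: 30.2
ee_pos: [542.9, -87.2, 246.8]
tcp_rot: [2.046, 1.922, -0.456]
force: [1.8, 5.4, -2.9]
gripper_width: -0.4
grip_force: 2.7
```

```bash
python3 l2.py 4 6 8 10 12
```

```text
F rel y,z 5.488780403751963 -2.8812490408957885
th 2.5848908097532592 r 79.79023155018942 push 5.353252512465339
turn [-0.  0.  0.] ee [542.9 -87.2 246.8] rel [18.3 87.8 -0.2]
[-0.2  0.   0. ]
[-0.5  0.   0.2]
[-0.7  0.   0.3]
[-0.9  0.   0.4]
[-1.2  0.   0.6]
```

Call:
jog_arm(
  steps=[-0.002, 0, 0.0007, 0, 0, 0, -1, -0.004, 0, 0.0013, 0, 0, 0, -1, -0.0053, 0, 0.002, 0, 0, 0, -1],
)

```text
time: 30.58
ee_pos: [542.6, -91.5, 247.1]
tcp_rot: [2.046, 1.922, -0.456]
force: [1.0, 6.6, -3.5]
gripper_width: 0.3
grip_force: 2.7
```

```bash
python3 l2.py 6 8 10 12; python3 l.py | grep -v {
```

```text
F rel y,z 6.620587833488533 -3.5061189952989023
th 5.61738390737677 r 80.08978911663857 push 6.245598150293589
turn [-0.  0.  0.] ee [542.6 -91.5 247.1] rel [14.  88.1 -0.3]
[-0.1  0.   0. ]
[-0.3  0.   0.1]
[-0.6  0.   0.3]
[-0.8  0.   0.4]
ball y,z,x 108.24973110309868 5.5 -1.1161165292327413 th -87.09139194157105 0.92
quill [618.4  24.3 135.2] 0.84
blank_head [619.8  17.8 132.4] 0.81
ball y,z,x 106.92284578722979 7.300000000000011 0.07105462882809532 th -86.09427596864106 0.67
blank_head [620.   16.8 132.7] 0.7
```

To row units: -0.4 cm / 75 = -0.0053, -0.3 cm / 75 = -0.004.

Call:
jog_arm(
  steps=[-0.002, 0, 0.0007, 0, 0, 0, -1, -0.004, 0, 0.0013, 0, 0, 0, -1, -0.0053, 0, 0.0027, 0, 0, 0, -1],
)

```text
time: 31.35
ee_pos: [542.2, -96.0, 247.2]
tcp_rot: [2.046, 1.922, -0.456]
force: [0.0, 5.6, -1.8]
gripper_width: 0.0
grip_force: 2.8
```

```bash
python3 l2.py 8 10 12 14 16
```

```text
F rel y,z 5.624454572297808 -1.7710611344625975
th 8.817257161209664 r 80.42787580514496 push 5.28651180960793
turn [-0.  0.  0.] ee [542.2 -96.  247.2] rel [ 9.5 88.2 -0.4]
[ 0.1  0.  -0. ]
[-0.1  0.   0.1]
[-0.4  0.   0.2]
[-0.6  0.   0.4]
[-0.8  0.   0.6]
```

To row units: -0.4 cm / 75 = -0.0053, -0.3 cm / 75 = -0.004.

Call:
jog_arm(
  steps=[-0.002, 0, 0.0013, 0, 0, 0, -1, -0.004, 0, 0.0027, 0, 0, 0, -1, -0.0053, 0, 0.0033, 0, 0, 0, -1],
)

```text
time: 31.72
ee_pos: [541.9, -100.6, 246.8]
tcp_rot: [2.046, 1.921, -0.456]
force: [0.3, 6.4, -1.3]
gripper_width: -0.2
grip_force: 2.9
```

```bash
python3 l2.py 10 12 14 16 18
```

```text
F rel y,z 6.369303728704489 -1.3278638113728776
th 12.170845156338373 r 80.52657119228492 push 5.946192707094577
turn [-0.  0.  0.] ee [ 541.9 -100.6  246.8] rel [ 4.8 87.8 -0.4]
[ 0.3  0.  -0.1]
[0. 0. 0.]
[-0.2  0.   0.2]
[-0.4  0.   0.3]
[-0.6  0.   0.5]
```

To row units: -0.35 cm / 75 = -0.0047, 0.25 cm / 75 = 0.0033.

Call:
jog_arm(
  steps=[-0.0013, 0, 0.0013, 0, 0, 0, -1, -0.0027, 0, 0.0027, 0, 0, 0, -1, -0.0047, 0, 0.0033, 0, 0, 0, -1],
)

```text
time: 32.1
ee_pos: [541.7, -104.1, 246.2]
tcp_rot: [2.047, 1.922, -0.454]
force: [0.1, 9.7, 0.0]
gripper_width: -0.0
grip_force: 4.8
```

To row units: -0.3 cm / 75 = -0.004, 0.25 cm / 75 = 0.0033.

Call:
jog_arm(
  steps=[-0.0013, 0, 0.0007, 0, 0, 0, -1, -0.0027, 0, 0.002, 0, 0, 0, -1, -0.004, 0, 0.0033, 0, 0, 0, -1],
)

```text
time: 32.48
ee_pos: [541.6, -107.1, 245.6]
tcp_rot: [2.048, 1.922, -0.452]
force: [-0.9, 12.8, 3.5]
gripper_width: -0.1
grip_force: 6.7
```

```bash
python3 l2.py 16 18 20 22 24 26 28 30; python3 l.py | grep -v {
```

```text
F rel y,z 12.735133404176343 3.5499441047383176
th 16.856550105409127 r 80.46563641817983 push 13.217353045124637
turn [ 0. -0.  0.] ee [ 541.6 -107.1  245.6] rel [-1.7 86.6 -0.3]
[ 0.1  0.  -0.1]
[-0.1  0.   0.1]
[-0.3  0.   0.3]
[-0.5  0.   0.5]
[-0.7  0.   0.7]
[-0.9  0.   0.9]
[-1.1  0.   1.1]
[-1.3  0.   1.3]
ball y,z,x 100.80097057538693 24.599999999999994 -1.6414417625911917 th -76.2853151762868 0.71
ball y,z,x 452.2172055938608 -157.8 -117.52275934847619 th -109.23629867493274 0.53
quill [618.9  24.  136. ] 0.85
blank_head [619.5  19.9 132.8] 0.96
quill [623.3  25.  136.1] 0.57
blank_head [619.   22.3 134.6] 0.87
```

To row units: 0.06 cm / 75 = 0.0008, -0.05 cm / 75 = -0.0007.

Call:
jog_arm(
  steps=[0.0008, 0, -0.0007, 0, 0, 0, -1, 0.0008, 0, -0.0007, 0, 0, 0, -1],
)

```text
time: 33.12
ee_pos: [541.5, -107.1, 245.6]
tcp_rot: [2.047, 1.922, -0.454]
force: [-1.0, 8.7, 0.7]
gripper_width: 0.1
grip_force: 4.5
```

To row units: 0.06 cm / 75 = 0.0008, -0.05 cm / 75 = -0.0007.

Call:
jog_arm(
  steps=[0.0008, 0, -0.0007, 0, 0, 0, -1, 0.0008, 0, -0.0007, 0, 0, 0, -1],
)

```text
time: 33.38
ee_pos: [541.5, -107.0, 245.7]
tcp_rot: [2.046, 1.921, -0.456]
force: [-1.1, 6.2, -0.2]
gripper_width: -0.5
grip_force: 3.1
```

To row units: 0.06 cm / 75 = 0.0008, -0.05 cm / 75 = -0.0007.

Call:
jog_arm(
  steps=[0.0008, 0, -0.0007, 0, 0, 0, -1, 0.0008, 0, -0.0007, 0, 0, 0, -1],
)

```text
time: 33.62
ee_pos: [541.5, -107.0, 246.0]
tcp_rot: [2.045, 1.92, -0.458]
force: [-1.0, 4.3, -2.4]
gripper_width: 0.1
grip_force: 2.1
```

Call:
jog_arm(
  steps=[0.0008, 0, -0.0005, 0, 0, 0, -1, 0.0008, 0, -0.0005, 0, 0, 0, -1],
)

```text
time: 33.88
ee_pos: [541.7, -106.9, 246.6]
tcp_rot: [2.044, 1.919, -0.458]
force: [-1.7, 2.4, -0.7]
gripper_width: 0.1
grip_force: 1.0
```

To row units: 0.06 cm / 75 = 0.0008, -0.04 cm / 75 = -0.0005.

Call:
jog_arm(
  steps=[0.0008, 0, -0.0005, 0, 0, 0, -1, 0.0008, 0, -0.0005, 0, 0, 0, -1],
)

```text
time: 34.12
ee_pos: [541.8, -106.1, 246.8]
tcp_rot: [2.044, 1.919, -0.458]
force: [-1.5, 1.2, -0.4]
gripper_width: 0.0
grip_force: 0.6
```

To row units: 0.06 cm / 75 = 0.0008, -0.04 cm / 75 = -0.0005.

Call:
jog_arm(
  steps=[0.0008, 0, -0.0005, 0, 0, 0, -1, 0.0008, 0, -0.0005, 0, 0, 0, -1],
)

```text
time: 34.38
ee_pos: [542.1, -105.4, 246.9]
tcp_rot: [2.044, 1.919, -0.457]
force: [-0.0, 0.3, -0.4]
gripper_width: -0.1
grip_force: 0.3
```

To row units: -14 cm / 75 = -0.1867, -10 cm / 75 = -0.1333.

Call:
jog_arm(
  steps=[0.0067, 0, -0.0027, 0, 0, 0, -1, 0.02, 0, -0.0067, 0, 0, 0, -1, 0.04, 0, -0.0133, 0, 0, 0, -1, 0.0467, 0, -0.0667, 0, 0, 0, -1, 0.0467, 0, -0.1333, 0, 0, 0, -1, 0.0467, 0, -0.1867, 0, 0, 0, -1, 0.0467, 0, -0.1867, 0, 0, 0, -1],
)

```text
time: 35.25
ee_pos: [548.9, -11.9, 361.2]
tcp_rot: [2.042, 1.919, -0.448]
force: [0.2, -0.4, -0.5]
gripper_width: 0.3
grip_force: 0.0
```

```bash
python3 l.py | grep -v {; python3 -c "
from cap import *
s=env.observe();print(s['time'],s['ee_pos'],s['force'])
p=cam('scene');a=cv2.resize(p['pixels'][130:370,90:410],(400,300))
q=cam('top');b=cv2.resize(q['pixels'][90:270,320:560],(400,300))
cv2.imwrite('pics/c6.png',np.hstack([a,b])[:,:,::-1])
for pic in(p,q):
  for k in['jar_a','jar_lid','sand_block','small_doll']:
    for r in nets.landmark_of(k,pic)[:4]:print(k,np.array(r['location']),round(r['confidence'],2))
"
```

```text
ball y,z,x 102.82642668029634 23.0 -2.873321451150507 th -77.39173711198173 0.55
quill [620.3  23.9 137.7] 0.58
blank_head [617.9  20.4 130.7] 0.74
ball y,z,x 103.76131398768652 25.099999999999994 0.774415617564866 th -76.40130608789322 0.6
quill [620.2  25.1 135.7] 0.48
blank_head [618.7  19.8 135.9] 0.58
35.65 [547.4 -14.3 357.5] [-0.6  0.6 -0.2]
jar_a [449.9  56.3  -0.5] 0.74
jar_a [331.4 336.6   3.9] 0.6
jar_a [391.4 -22.7   3.1] 0.58
jar_lid [466.  -35.9  -0.7] 0.63
sand_block [618.   20.8 135.6] 0.72
sand_block [ 419.2 -135.5   -1.4] 0.56
small_doll [451.4 351.8   2.1] 0.72
jar_a [326.7 335.7   2.9] 0.64
jar_a [449.8  54.1  -0.8] 0.53
small_doll [454.9 351.5  -1.8] 0.76
```

View pics/c6.png

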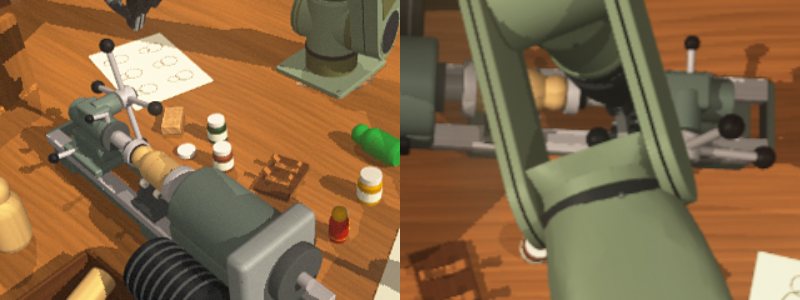

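The picture shows the blank seated in both cups, at (150,162) in the left panel. The spokes have stayed where I left them, the bystanders are in their original places, and the arm is clear of everything. I'll hand the job in.

```bash
python3 -c "
from plant import env
print(env.job_done())"
```

```text
the job is handed in; nothing more can be done
None
```

The blank is in the rest, head to the tailstock, and clamped between both cups; the last spoke load read about 13 N (roughly 60 N on the blank), a little above the 9–12 N target but below the 16 N crush point, and the job is handed in with the bystanders I re-checked where they were.

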